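Hold a phone from the rack up to the inspection camera

TASK

Draw the small phone (the shortest and narrowest of the three) out of its slot in the white rack, holding it by its edges so that no finger is on the screen glass, and show its screen to the inspection camera: screen square to the lens and centred in front of it, about 15 cm away, top end up and bottom edge level. Finish while still holding it up there, steady; do not touch the camera or its stand, and leave the two large phones, the bottle and the flux jar undisturbed.

Things in the scene. Friction and masses are not known exactly. Their poses are not given: they have to be found in the camera images.
- phone: the small phone: aluminium frame, dark glass screen on one face, grey back with camera island; 64 wide, 131 tall, 8 mm thick, 0.12-0.18 kg, corner radius 9 mm; stands upright in the rack. Origin: centre of its bottom edge; z up its length to the top end, y across its width, x through it: screen faces -x, back +x. Metal side edges at y = +-32 mm, 6.8 mm thick (x -2.8 to +4 mm)
- phone_glass: the small phone's screen glass (59 by 125 by 1.2 mm, 2.5 to 3 mm inside the phone's outline). Origin at the centre of the screen's front surface, 65.5 mm above the phone's origin and 4 mm to -x; axes as the phone's, the screen faces -x. Do not grip here
- rack: white plastic rack, fixed, 160 (x) by 100 (y), 56 mm high; origin under its centre, z up. Eight dividers across it, 9 mm thick, 88 mm wide, leave seven slots 11 mm wide, 20 mm apart, floor 12 mm above the table. The three phones stand in the slots at x = -60, 0 and +60 mm in any order, screens facing the rack's -x
- large_phone_a: a large phone, bystander, like the small one but 76 mm wide and 160 mm tall, 8 mm thick (top 172 mm above the table). Origin and axes likewise
- large_phone_b: the other large phone, bystander, the same size. Origin and axes likewise
- stand: the inspection camera's stand, fixed. Origin on the table straight below the camera's hinge, z up. Steel base plate 150 (x) by 120 by 14 mm, its middle at x = +95 mm; column of 20 mm diameter at x = +90 mm, 424 mm high; from it, 370 mm up, a boom and a yoke reach to -x and carry the camera on a level hinge
- camera (a joint): tilt of the inspection camera on its hinge (stiff, stays where it is): 0 = looking level along the stand's -x, positive = looking down, in rad
- lens (a point): centre of the inspection camera's front lens, inside a ring light of 68 mm diameter, 65 mm in front of the hinge. Its axes turn with the camera: the camera looks along this frame's -x, its y is level, across the picture, its z is up in the picture. The camera body behind the lens is 50 mm square
- bottle: glass bottle with metal cap, bystander, 52 mm diameter, 130 mm high, loose. Origin at the centre of its underside
- flux_jar: low grey jar with white cap, bystander, 42 mm diameter, 34 mm high, loose. Origin at the centre of its underside
Things that resemble listed ones, but are neither listed nor needed, are in the scene too. Leave any yellow look-alike of the phone alone. Several things have the shape of the rack; the one meant has the colours described above.

How it is judged:
By the outcome, as a careful person would: the job done as asked, in the order asked, and still so for the second after the job is handed in, while the arm keeps its last pose, push and grip.
It also fails if it takes over 38 s, if anything falls off the work surface, if the arm or the gripper's body presses on something with over 40 N, if the wrist force passes 120 N, or if a joint passes its speed limit or range.

ROBOT

A 6-joint arm with a two-finger parallel gripper is mounted at the origin on the work surface. World frame = base frame: x ahead of the robot, y to its left, z up, the work surface at z = 0. Lengths are in mm, angles in rad, forces in N, time in s.
With the tool pointing down it reaches from about 400 to 925 mm from the base axis. Payload 12.5 kg.
Tool frame: the origin (TCP) lies at the very end of the fingers, on their centre line; the grasp point (between the pads) lies 19 mm behind it (env.grip_point_offset is the distance from the TCP to the grasp point, in mm); z points along the fingers, y is the direction in which the jaws open and shut (so a half turn about z gives the same grasp; the last joint's range is limited). The gripper opens to 95 mm and grips with 3 to 60 N. Pads are 20 mm wide; open, the fingers measure 119 mm over their backs; the gripper's body (75 mm by 180 mm) begins 59 mm behind the grasp point.
Start: joints at [1.205, 0.491, 1.559, -0, 1.092, -0.106], TCP at [160.537, 604.049, 214.661] pointing down, gripper open.
Joint ranges: [-3.1, 3.1], [-0.84, 2.19], [0.05, 2.79], [-1.13, 4.28], [0.06, 2.93], [-2.69, 2.69]. Speed limits (rad/s): [2.22, 2.22, 2.79, 3.14, 3.14, 3.14].

INTERFACE

Orientations are given as [roll, pitch, yaw] about the fixed x, y, z axes, in that order (R = Rz(yaw) Ry(pitch) Rx(roll)).
In Python, from cell import env gives the robot as it stands.
- The arm moves only by the tool drive_tool, never from a script. Its argument "commands" is a list of rows, each an object of numbers: "dx", "dy", "dz": the shift along the world's x, y, z in mm; "yaw": the turn about the world's z in degrees. In form: [{"dx": .., "dy": .., "dz": .., "yaw": ..}, ...]. A call has 1 to 5 rows; each row shifts and turns the commanded pose from where the row before left it; what a row does not reach is not made up. A row lasts 1/12 s, in which the tool goes at most 41.7 mm and 7.16 degrees, less where a joint would pass 70% of its speed; a pose out of reach is approached as far as the arm can. A call with a gripper value outside its range is refused whole. "grip" is the opening, from 0 (shut) to 1 (fully open), set as the call begins (left out, the last holds). The fingers move at their own pace and stop on an object; the grip force is fixed at half the most. Time passes only in rows, so rows that do not move let the fingers close. It gives the time, the measured TCP pose, the force and the opening at its end, in the units of the state.
- env.state(): the state, without advancing time (a new reading comes with each control period).
- env.read_camera(name): name is "scene" or "top" or "wrist"; returns the picture (480x640x3 uint8, red, green, blue); there is no depth.
- env.calibration(name): a dict with "intrinsics" (3x3 intrinsics, pixels), "dist_coeffs" ([k1, k2, p1, p2, k3] as OpenCV has them; the pictures are not rectified), "rvec" (rotation vector, rad) and "tvec" (3), from world to camera coordinates, as OpenCV has them. Camera axes: x right, y down, z forward; pixel columns grow to the right and rows downward; lengths in mm; the calibration is good to about 2 mm. A picture is of the moment at which its call begins: read the wrist's pose just before it. calibration takes no time and is no camera call; for the wrist camera it gives the pose at the moment of the call.
- env.job_done(): hands the job in, once; it reports no verdict.
Trained networks look in the newest picture that a camera, given by its name, has taken for a name from the list of things; names that differ only in an ending like _2 or _b are one class to them, and where a whole thing is asked for, a point or a joint stands for the part that bears it (a point fixed in the world has none). Each returns a list of dicts, best first, with "conf" (0 to 1); they miss things now and then, are a little off and sometimes report something else, mostly with a low value. They report only what shows in the picture. A call takes as long as a camera call. They do not tell look-alikes from the thing itself.
- env.trace(query, camera): "pixels" (480x640 bool, what is visible of it) and "pixel" ([column, row] in pixels, amid what is visible of it).
- env.place_of(query, camera): "pixel" ([column, row] in pixels: a listed point, or the origin of a listed thing).
The state is a dict: "t": time; "joints": joint angles; "qvel": joint speeds; "tau": joint torques, N m; "eef_pos": TCP position; "tcp_rot": TCP orientation; "ft_force": force on the tool from outside, world axes, zero at the start; "moment": the same for the moment, N m; "opening": opening from 0.0 (shut) to 1.0 (fully open).
Only numpy, scipy, OpenCV 4.12 (cv2) and the standard library are available. Lean on these libraries where they do the work, as an engineer would, in place of code of your own. Each camera call takes 0.05 s, during which the arm holds its last target.

## Working session

There is one attempt and no reset: what is moved stays moved. The work goes in short steps, Python scripts to look and compute and a tool call to move; the robot and the scene stay as the last step left them, time stands still between calls to the robot, and variables do not carry over. Pictures are saved under pics/ and viewed, and the job is handed in when it is done.

Besides the shell and the picture viewer there is one more tool, called after "Call:" as a command line: name --argument value ..., lists and objects as JSON in quotes. drive_tool: Moves the arm, as the interface text tells. Its arguments: {"type":"object","properties":{"commands":{"type":"array"},"grip":{"type":"number"}},"required":["commands"]}

```bash
ls; mkdir -p pics; cat > h.py <<'E'
import numpy as np, cv2
from cell import env
def cal(n):
    c=env.calibration(n); return [np.array(c[k],float) for k in("intrinsics","dist_coeffs","rvec","tvec")]
def proj(n,P,c=None):
    K,d,r,t=c or cal(n); return cv2.projectPoints(np.array(P,float).reshape(-1,3),r,t,K,d)[0].reshape(-1,2)
def ray(n,px,c=None):
    K,d,r,t=c or cal(n); u=cv2.undistortPoints(np.array(px,float).reshape(-1,1,2),K,d).reshape(-1,2)
    R=cv2.Rodrigues(r)[0]; C=-R.T@t.ravel(); D=np.c_[u,np.ones(len(u))]@R; return C,D/np.linalg.norm(D,axis=1)[:,None]
def onz(n,px,z,c=None):
    C,D=ray(n,px,c); return C+D*((z-C[2])/D[:,2])[:,None]
def tri(views):
    A=np.zeros((3,3));b=np.zeros(3)
    for C,D in views:
        M=np.eye(3)-np.outer(D,D);A+=M;b+=M@C
    x=np.linalg.solve(A,b);return x,[np.linalg.norm((np.eye(3)-np.outer(D,D))@(x-C)) for C,D in views]
def save(n,f):
    im=env.read_camera(n); cv2.imwrite('pics/'+f,im[:,:,::-1]); return im
E
python3 - <<'E'
from h import *
for n in("scene","top","wrist"):
    save(n,n+'0.png')
    K,d,r,t=cal(n); R=cv2.Rodrigues(r)[0]; print(n,K.tolist(),d.ravel().tolist(),(-R.T@t.ravel()).round(1),R.round(3).tolist())
print(env.state())
E
```

```text
pics
scene [[567.9399228611082, 0.0, 313.9460075082308], [0.0, 567.9399228611082, 229.15747604696298], [0.0, 0.0, 1.0]] [-0.17380811328396892, 0.0, 0.0, 0.0, 0.0] [1474.6  -37.7  970.1] [[-0.097, 0.995, 0.002], [0.601, 0.06, -0.797], [-0.793, -0.076, -0.604]]
top [[618.7608761454404, 0.0, 321.6009525515362], [0.0, 618.7608761454404, 237.42011923726997], [0.0, 0.0, 1.0]] [0.04555192465676532, 0.0, 0.0, 0.0, 0.0] [ 381.3 -110.3 1352.9] [[-0.003, -1.0, -0.009], [-0.993, 0.004, -0.121], [0.121, 0.008, -0.993]]
wrist [[352.2631873421224, 0.0, 321.3137206155404], [0.0, 352.2631873421224, 243.6897327142638], [0.0, 0.0, 1.0]] [-0.05827669488232933, 0.0, 0.0, 0.0, 0.0] [ 79.1 625.4 384.7] [[0.259, 0.966, -0.001], [0.922, -0.247, 0.299], [0.288, -0.078, -0.954]]
{'t': 0.15, 'joints': array([ 1.20539476e+00,  4.91407895e-01,  1.55930636e+00,  8.35131432e-06,
        1.09169290e+00, -1.05595774e-01]), 'qvel': array([ 0.00092089, -0.00280893, -0.00259069, -0.00052678,  0.00130871,
        0.00137793]), 'tau': array([ 1.49535554e-03, -6.12894201e+01, -2.58277202e+01,  6.92687742e-02,
        4.73275082e-02, -2.83244873e-05]), 'eef_pos': array([160.46926057, 603.86909702, 214.20525537]), 'tcp_rot': array([-3.14078347e+00, -9.32149867e-05,  2.88178297e+00]), 'ft_force': array([ 0.58015406,  0.56265541, -0.06503554]), 'moment': array([-0.04619764,  0.01155677, -0.07863256]), 'opening': 0.9996069203900799}
```

View pics/scene0.png

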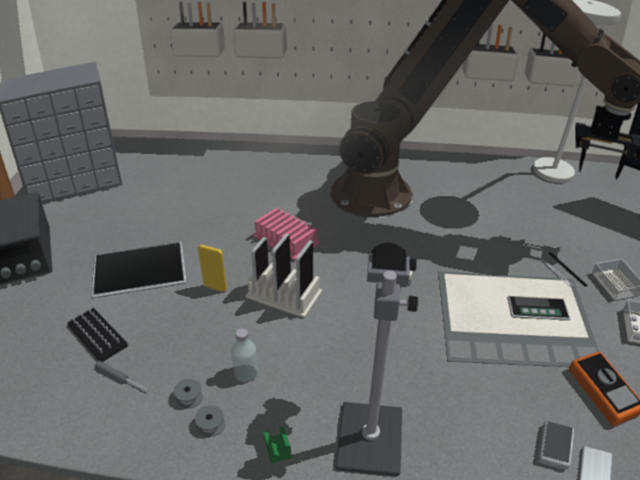

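View pics/top0.png

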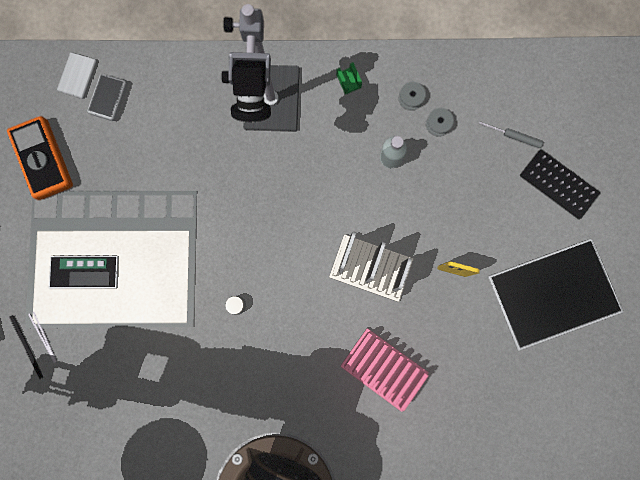

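View pics/wrist0.png

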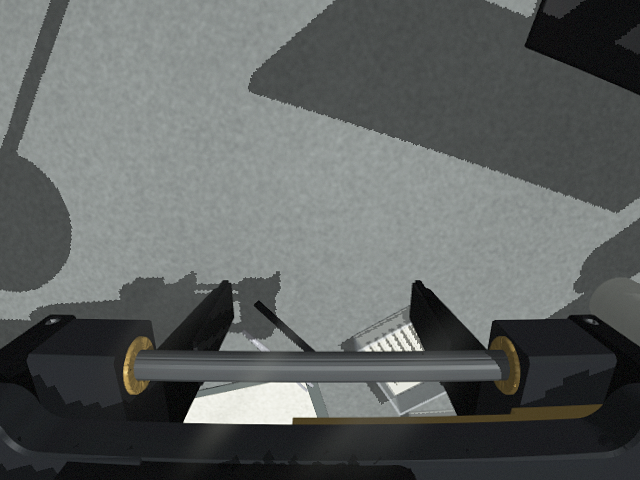

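```bash
python3 - <<'E'
from h import *
s=cv2.imread('pics/scene0.png');t=cv2.imread('pics/top0.png')
a=cv2.resize(s[215:325,235:335],None,fx=4,fy=4,interpolation=cv2.INTER_CUBIC)
b=cv2.resize(t[220:320,320:430],None,fx=3.6,fy=4.4,interpolation=cv2.INTER_CUBIC)
c=np.hstack([a,b[:440]]);cv2.imwrite('pics/c1.png',c)
a=cv2.resize(s[230:330,340:440],None,fx=4,fy=4,interpolation=cv2.INTER_CUBIC)
b=cv2.resize(t[0:140,200:310],(314,400),interpolation=cv2.INTER_CUBIC)
cv2.imwrite('pics/c2.png',np.hstack([a,b]))
for q in("phone","large_phone_a","rack","stand","camera","lens","bottle","flux_jar","phone_glass"):
  for n in("scene","top"):
    print(q,n,[(np.round(d["pixel"],1).tolist(),round(d["conf"],2)) for d in env.place_of(q,n)][:4] if q!="camera" else [(np.round(d["pixel"],1).tolist(),round(d["conf"],2)) for d in env.trace(q,n)][:4])
E
```

```text
phone scene [([211.8, 290.9], 0.86), ([262.7, 288.5], 0.85)]
phone top [([400.0, 280.9], 0.72), ([452.0, 269.0], 0.71), ([396.1, 271.6], 0.62)]
large_phone_a scene [([309.3, 298.9], 0.69), ([281.6, 295.7], 0.63)]
large_phone_a top [([342.7, 258.9], 0.65), ([371.4, 268.8], 0.61)]
rack scene [([286.0, 239.4], 0.93), ([287.8, 293.4], 0.68)]
rack top [([384.6, 370.0], 0.72), ([370.5, 271.1], 0.71)]
stand scene [([368.1, 402.4], 0.85)]
stand top [([271.2, 144.4], 0.76), ([370.1, 268.9], 0.39)]
camera scene [([389.4, 257.9], 0.74)]
camera top [([250.2, 91.1], 0.69)]
lens scene [([385.2, 261.9], 0.9)]
lens top [([249.9, 119.3], 0.59)]
bottle scene [([246.5, 375.3], 0.7)]
bottle top [([393.0, 161.9], 0.92)]
flux_jar scene [([402.2, 280.3], 0.45)]
flux_jar top [([237.3, 306.1], 0.84), ([249.4, 114.7], 0.3)]
phone_glass scene [([261.3, 265.7], 0.9), ([209.9, 268.3], 0.71)]
phone_glass top [([398.0, 273.1], 0.55)]
```

View pics/c1.png

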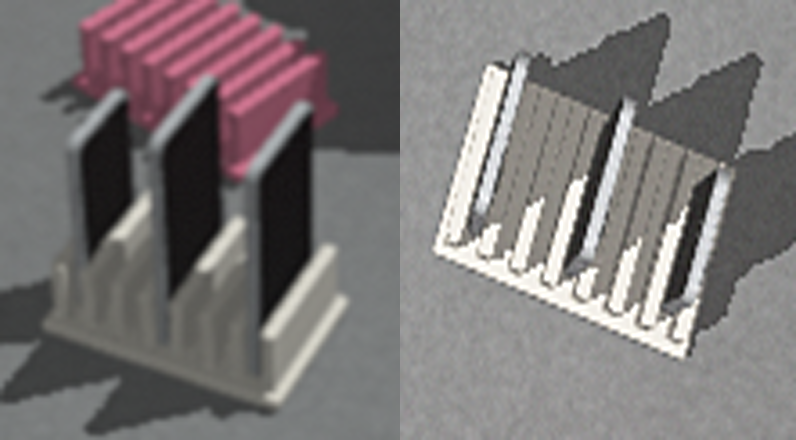

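View pics/c2.png

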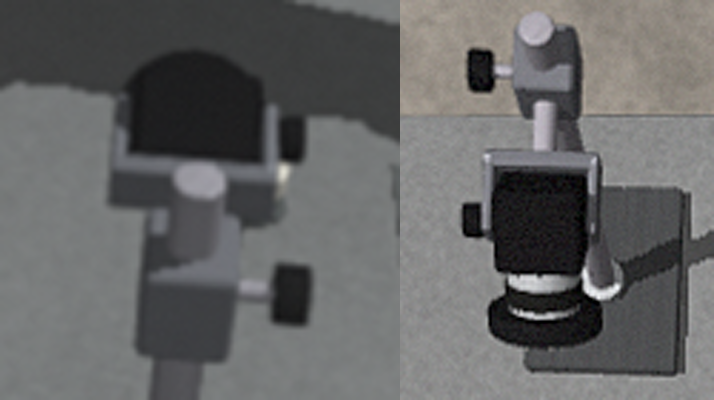

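```bash
python3 - <<'E'
from h import *
def two(s,t):
    r=[]
    for n,p in(("scene",s),("top",t)):
        C,D=ray(n,[p]); r.append((C,D[0]))
    return tri(r)
print("lens",two((385.2,261.9),(249.9,119.3)))
print("stand",two((368.1,402.4),(271.2,144.4)), onz("scene",[(368.1,402.4)],0),onz("top",[(271.2,144.4)],0))
print("phone",two((262.7,288.5),(400,280.9)),two((262.7,288.5),(396.1,271.6)))
print("glass",two((261.3,265.7),(398,273.1)))
print("rack",two((287.8,293.4),(370.5,271.1)))
print("la",two((281.6,295.7),(371.4,268.8)),two((309.3,298.9),(342.7,258.9)))
print("bottle",two((246.5,375.3),(393,161.9)),onz("top",[(237.3,306.1)],34))
# rack base corners top (crop coords/scale), base top z? 
cor=[(320+435/3.6-400/3.6,220+250/4.4),(320+(690-400)/3.6,220+355/4.4)]
print("rackcorners",cor,onz("top",cor,6))
# stand base plate corners top view z=14
pc=[(244,129),(299,131),(300,67),]
print(onz("top",pc,14))
E
```

```text
lens (array([709.98719863,  17.49261879, 325.51656901]), [np.float64(2.915469735810431), np.float64(2.915469735810415)])
stand (array([760.81228659,  11.41721035, -16.61127771]), [np.float64(3.622528017177224), np.float64(3.6225280171771956)]) [[773.19161709   7.02998711   0.        ]] [[756.12492759  13.5307161    0.        ]]
phone (array([ 449.58981997, -267.63076626,   -7.24033329]), [np.float64(2.7694113210685494), np.float64(2.7694113210686004)]) (array([ 469.10280657, -260.33931958,   11.30023127]), [np.float64(0.16896570341836542), np.float64(0.16896570341831127)])
glass (array([ 461.84314765, -258.88938404,   79.13820791]), [np.float64(2.4567271762447245), np.float64(2.4567271762447236)])
rack (array([ 470.59437264, -201.84025834,    2.1497078 ]), [np.float64(3.628348212792375), np.float64(3.6283482127923894)])
la (array([ 476.45823632, -210.30178361,   -1.44163428]), [np.float64(2.5596051072941868), np.float64(2.559605107294178)]) (array([ 496.70155898, -143.49087256,   14.00670594]), [np.float64(1.2157061685811998), np.float64(1.2157061685812258)])
bottle (array([ 717.92711332, -258.1873074 ,  -14.1892189 ]), [np.float64(2.00412556832425), np.float64(2.0041255683241475)]) [[395.59273109  79.7446808   34.        ]]
rackcorners [(329.7222222222222, 276.8181818181818), (400.55555555555554, 300.6818181818182)] [[ 458.48767375 -116.4191643     6.        ]
 [ 406.54975014 -269.23851553    6.        ]]
[[787.54259568  72.97676089  14.        ]
 [782.49565359 -49.40804768  14.        ]
 [929.97910195 -51.49991651  14.        ]]
```

The top/scene pictures show three phones in the white rack at top px (370,265). The small phone is the low one, at scene (262,265) and top (398,275), in the rack's +x end slot. The yellow block at scene (211,270) and the pink rack are look-alikes. The lens triangulates to about (710,17,325), so the camera looks down by about 0.65 rad. I'll check that from the side with the wrist camera.

Call:
drive_tool --commands '[{"dx": 18,"dy": -15,"dz": 10,"yaw": -6.6},{"dx": 18,"dy": -15,"dz": 10,"yaw": -6.6},{"dx": 18,"dy": -15,"dz": 10,"yaw": -6.6},{"dx": 18,"dy": -15,"dz": 10,"yaw": -6.6},{"dx": 18,"dy": -15,"dz": 10,"yaw": -6.6}]'

```text
t: 1.47
eef_pos: [251.2, 528.3, 265.2]
tcp_rot: [3.141, -0.0, 2.3]
ft_force: [-0.9, 0.1, -0.2]
opening: 0.998
```

Call:
drive_tool --commands '[{"dx": 18,"dy": -15,"dz": 10,"yaw": -6.6},{"dx": 18,"dy": -15,"dz": 10,"yaw": -6.6},{"dx": 18,"dy": -15,"dz": 10,"yaw": -6.6},{"dx": 18,"dy": -15,"dz": 10,"yaw": -6.6},{"dx": 18,"dy": -15,"dz": 10,"yaw": -6.6}]'

```text
t: 1.88
eef_pos: [341.3, 453.2, 315.3]
tcp_rot: [3.141, -0.0, 1.724]
ft_force: [0.1, 0.7, -0.6]
opening: 1.001
```

Call:
drive_tool --commands '[{"dx": 18,"dy": -15,"dz": 10,"yaw": -6.6},{"dx": 18,"dy": -15,"dz": 10,"yaw": -6.6},{"dx": 18,"dy": -15,"dz": 10,"yaw": -6.6},{"dx": 18,"dy": -15,"dz": 10,"yaw": -6.6},{"dx": 18,"dy": -15,"dz": 10,"yaw": -6.6}]'

```text
t: 2.3
eef_pos: [431.3, 378.2, 365.3]
tcp_rot: [3.141, -0.0, 1.148]
ft_force: [0.9, 0.4, 1.2]
opening: 0.997
```

Call:
drive_tool --commands '[{"dx": 18,"dy": -15,"dz": 10,"yaw": -6.6},{"dx": 18,"dy": -15,"dz": 10,"yaw": -6.6},{"dx": 18,"dy": -15,"dz": 10,"yaw": -6.6},{"dx": 18,"dy": -15,"dz": 10,"yaw": -6.6},{"dx": 18,"dy": -15,"dz": 10,"yaw": -6.6}]'

```text
t: 2.72
eef_pos: [521.2, 303.1, 415.2]
tcp_rot: [3.142, -0.0, 0.572]
ft_force: [0.7, -0.5, -0.1]
opening: 1.001
```

Call:
drive_tool --commands '[{"dx": 18,"dy": -15,"dz": 4,"yaw": -6.6},{"dx": 18,"dy": -15,"dz": 4,"yaw": -6.6},{"dx": 18,"dy": -15,"dz": 4,"yaw": -6.6},{"dx": 18,"dy": -15,"dz": 4,"yaw": -6.6},{}]'

```text
invalid input
```

```bash
python3 - <<'E'
from h import *
s=env.state();print(s['t'],s['eef_pos'],s['tcp_rot'],s['joints'])
c=cal("wrist");save("wrist","w1.png");np.save("w1c.npy",np.array([x.ravel() for x in c],dtype=object),allow_pickle=True)
for q in("lens","stand"):
  print(q,[(d["pixel"],d["conf"]) for d in env.place_of(q,"wrist")])
print(proj("wrist",[(710,17,325),(764,13,370)]))
E
```

```text
2.7167 [521.2452134  303.13882748 415.24993731] [ 3.14150051e+00 -8.77457252e-05  5.72216653e-01] [ 4.17281894e-01  3.31785117e-01  1.29095555e+00 -7.76034840e-05
  1.51875107e+00  1.41586561e+00]
lens []
stand [([543.3, 156.8], 0.68)]
[[722.33467204 244.71660823]
 [823.09302971 207.61096812]]
```

View pics/w1.png

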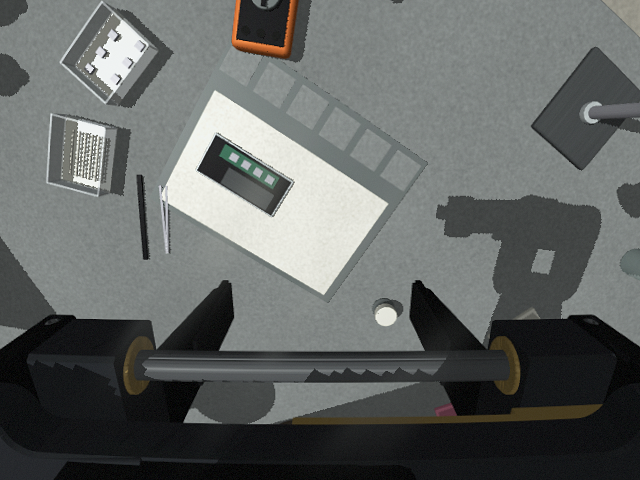

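The wrist picture shows the board, the flux jar at (386,313) and the stand's base at (590,105). The camera itself is out of view to the right, so I'll continue the move.

Call:
drive_tool --commands '[{"dx": 20,"dy": -19,"dz": 10,"yaw": -6.6},{"dx": 20,"dy": -19,"dz": 10,"yaw": -6.6},{"dx": 20,"dy": -19,"dz": 10,"yaw": -6.6},{"dx": 20,"dy": -19,"dz": 10,"yaw": -6.6},{"dx": 20,"dy": -19,"dz": 10,"yaw": -6.6}]'

```text
t: 3.28
eef_pos: [620.5, 209.1, 464.8]
tcp_rot: [-3.142, 0.001, -0.0]
ft_force: [0.3, 1.1, 0.4]
opening: 0.999
```

```bash
python3 - <<'E'
from h import *
env_s=env.state();print(env_s['t'],env_s['eef_pos'],env_s['tcp_rot'])
save("wrist","w2.png")
for q in("lens","stand"):
  for d in env.place_of(q,"wrist"):
    C,D=ray("wrist",[d["pixel"]]);print(q,d["pixel"],d["conf"],C,D)
print(proj("wrist",[(710,17,325),(764,13,370)]))
E
```

```text
3.2833 [620.53463591 209.06876565 464.79374952] [-3.14155982e+00  7.34618895e-04 -2.30259770e-04]
lens [546.3, 125.5] 0.57 [707.31519514 206.8920077  635.12737316] [[ 0.02488128 -0.52977109 -0.84777562]]
stand [431.8, 98.3] 0.75 [706.29491769 208.52684077 634.43727454] [[ 0.09054815 -0.28220377 -0.95507176]]
[[543.40514719 132.63540474]
 [596.73789669  55.10979175]]
```

View pics/w2.png

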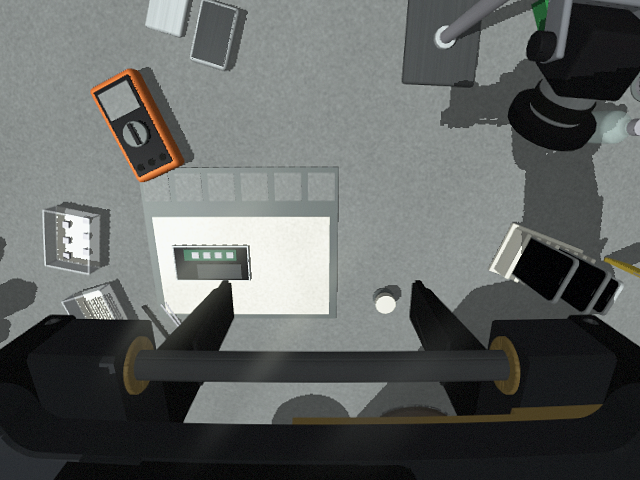

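```bash
python3 - <<'E'
from h import *
from scipy.optimize import least_squares
c={n:cal(n) for n in("scene","top","wrist")}
im=cv2.imread('pics/w2.png');cv2.imwrite('pics/c3.png',cv2.resize(im[0:170,390:640],(750,510),interpolation=cv2.INTER_CUBIC))
K,d,r,t=c["wrist"];print(t.ravel())
def T(L): return tri([(lambda a:(a[0],a[1][0]))(ray(n,[p],c[n])) for n,p in L])
print("lens",T([("scene",(385.2,261.9)),("top",(249.9,119.3)),("wrist",(546.3,125.5))]))
print("lens tw",T([("top",(249.9,119.3)),("wrist",(546.3,125.5))]))
print("knob tw",T([("top",(226,76.5)),("wrist",(541,46))]))
print("scene knob: ",proj("scene",[T([("top",(226,76.5)),("wrist",(541,46))])[0]],c["scene"]))
print(onz("wrist",[(405,0),(403,82),(474,87)],14,c["wrist"]))
E
```

```text
[208.0031771  485.02388789 816.29229807]
lens (array([712.65194143,  17.1797484 , 326.89097412]), [np.float64(2.7608581348875743), np.float64(4.319119880021733), np.float64(3.2945010000919526)])
lens tw (array([712.66979423,  19.00161916, 328.00022501]), [np.float64(3.515346089331249), np.float64(3.5153460893312984)])
knob tw (array([768.37648816,  54.98793015, 369.08388868]), [np.float64(0.30347262699576727), np.float64(0.3034726269959839)])
scene knob:  [[412.23237471 266.04720994]]
[[910.81326637  77.94077609  14.        ]
 [789.73999793  74.74583811  14.        ]
 [784.14913805 -44.18143004  14.        ]]
```

View pics/c3.png

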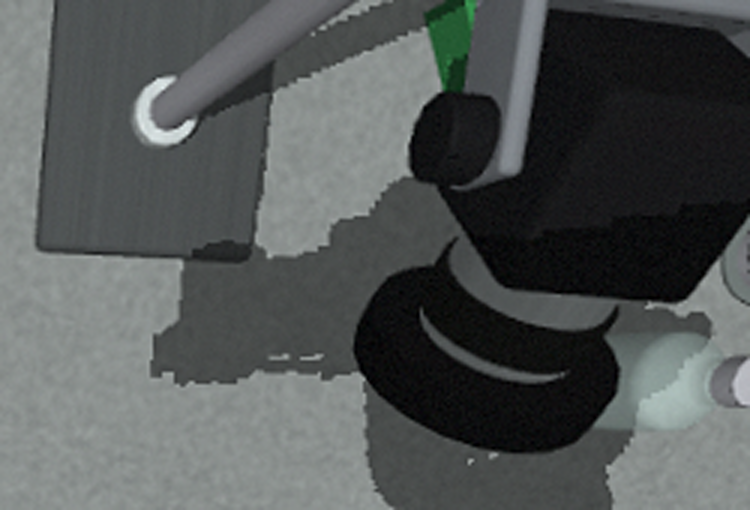

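```bash
python3 - <<'E'
from h import *
from scipy.optimize import least_squares
c={n:cal(n) for n in("scene","top","wrist")}
s=cv2.imread('pics/scene0.png');t=cv2.imread('pics/top0.png')
# plate corners local (x,y): a=(20,60) b=(20,-60) c=(170,-60) d=(170,60)
P=dict(a=(20,60,14),b=(20,-60,14),c=(170,-60,14),d=(170,60,14))
obs=[("top","a",(244,129)),("top","b",(298.5,130.5)),("top","c",(300.5,67)),("wrist","a",(402.3,81.7)),("wrist","b",(472.7,87)),
("scene","a",(402.5,405.5)),("scene","b",(342.5,403.5)),("scene","c",(335,468)),("scene","d",(401,472.5)),
("scene","L",(385.2,261.9)),("top","L",(249.9,119.3)),("wrist","L",(546.3,125.5)),("top","K",(226,76.5)),("wrist","K",(541,46))]
def res(p,v=False):
    x,y,yaw,tl,ky=p;R=cv2.Rodrigues(np.array([0,0,yaw]))[0];o=[]
    for n,k,px in obs:
        q=P[k] if k in P else ((-65*np.cos(tl),0,370-65*np.sin(tl)) if k=="L" else (0,ky,370))
        e=proj(n,[R@np.array(q)+[x,y,0]],c[n])[0]-px
        if v:print(n,k,e.round(1))
        o+=list(e)
    return o
f=least_squares(res,[764,13,-.02,.67,40],loss='soft_l1',f_scale=2);print(f.x);res(f.x,True)
x,y,yaw,tl,ky=f.x
R=cv2.Rodrigues(np.array([0,0,yaw]))[0]
print("lens",R@[-65*np.cos(tl),0,0]+[x,y,370-65*np.sin(tl)])
np.save("stand.npy",f.x)
E
```

```text
[ 7.66283479e+02  1.60545273e+01 -3.51251292e-02  6.71820307e-01
  3.94635991e+01]
top a [-1.  -0.4]
top b [-1.7 -0.2]
top c [-1.2 -1.8]
wrist a [0.3 1.2]
wrist b [ 1.6 -0. ]
scene a [-0.2  1.3]
scene b [ 0.3 -2.6]
scene c [-0.1 -1. ]
scene d [-0.7  1.2]
scene L [2.1 0.2]
top L [ 1.3 -3.8]
wrist L [0.3 0.5]
top K [-0.4  0.4]
wrist K [0.2 0.3]
lens [715.44001085  17.84114552 329.54323602]
```

Call:
drive_tool --commands '[{"dx": -26,"dy": -25,"dz": 0,"yaw": 6.6},{"dx": -26,"dy": -25,"dz": 0,"yaw": 6.6},{"dx": -26,"dy": -25,"dz": 0,"yaw": 6.6},{"dx": -26,"dy": -25,"dz": -10,"yaw": 6.6},{"dx": -20,"dy": -30,"dz": -15,"yaw": 6.6}]'

```text
t: 3.85
eef_pos: [493.7, 80.0, 440.0]
tcp_rot: [3.141, -0.002, 0.59]
ft_force: [0.9, -0.9, -0.9]
opening: 0.999
```

Call:
drive_tool --commands '[{"dx": -10,"dy": -32,"dz": -15,"yaw": 6.6},{"dx": 0,"dy": -35,"dz": -15,"yaw": 6.6},{"dx": 0,"dy": -35,"dz": -15,"yaw": 6.6},{"dx": 0,"dy": -35,"dz": -15,"yaw": 6.6},{"dx": 0,"dy": -35,"dz": -15,"yaw": 6.6}]'

```text
t: 4.27
eef_pos: [485.5, -90.7, 364.8]
tcp_rot: [3.141, -0.0, 1.158]
ft_force: [0.3, -0.9, 0.2]
opening: 1.001
```

Call:
drive_tool --commands '[{"dx": 0,"dy": -35,"dz": -15,"yaw": 5.2},{"dx": 0,"dy": 0,"dz": 0,"yaw": 0}]'

```text
t: 4.43
eef_pos: [485.2, -128.5, 347.3]
tcp_rot: [-3.137, 0.001, 1.246]
ft_force: [0.1, 0.8, -0.3]
opening: 1.001
```

```bash
python3 - <<'E'
from h import *
import pickle
s=env.state();print(s['t'],s['eef_pos'],s['tcp_rot'])
c=cal("wrist");save("wrist","w3.png");pickle.dump(c,open("w3.pkl","wb"))
for q in("phone","large_phone_a","phone_glass","rack"):
  for d in env.place_of(q,"wrist"): print(q,d["pixel"],d["conf"])
E
```

```text
4.4333 [ 485.23632655 -128.45371931  347.27540272] [-3.13720498e+00  5.48486734e-04  1.24599068e+00]
phone [364.2, 338.4] 0.92
phone [334.4, 283.0] 0.82
large_phone_a [334.4, 244.0] 0.9
large_phone_a [339.0, 205.5] 0.72
phone_glass [334.7, 300.9] 0.9
rack [331.4, 244.9] 0.88
rack [209.6, 297.0] 0.67
```

Call:
drive_tool --commands '[{"dx": -4,"dy": -26,"dz": 0,"yaw": 0},{"dx": -5,"dy": -26,"dz": 0,"yaw": 0},{"dx": -5,"dy": -26,"dz": 0,"yaw": 0},{"dx": -5,"dy": -26,"dz": 0,"yaw": 0},{"dx": 0,"dy": 0,"dz": 0,"yaw": 0}]'

```text
t: 5.1
eef_pos: [467.5, -231.6, 350.9]
tcp_rot: [3.141, 0.001, 1.237]
ft_force: [-0.5, -0.3, -0.3]
opening: 1.002
```

```bash
python3 - <<'E'
from h import *
import pickle
s=env.state();print(s['t'],s['eef_pos'],s['tcp_rot'])
c=cal("wrist");save("wrist","w4.png");pickle.dump(c,open("w4.pkl","wb"))
for q in("phone","large_phone_a","phone_glass","rack"):
  for d in env.place_of(q,"wrist"): print(q,d["pixel"],d["conf"])
a=cv2.imread('pics/w3.png');b=cv2.imread('pics/w4.png')
cv2.imwrite('pics/c4.png',np.hstack([cv2.resize(a,(400,300)),cv2.resize(b,(400,300))]))
E
```

```text
5.1 [ 467.51260484 -231.61375345  350.91000453] [3.14056597e+00 9.12342470e-04 1.23728557e+00]
phone [321.0, 216.7] 0.84
phone [351.0, 280.4] 0.76
large_phone_a [324.0, 175.2] 0.95
large_phone_a [323.4, 129.3] 0.83
phone_glass [323.4, 224.8] 0.94
phone_glass [359.0, 299.3] 0.63
rack [323.9, 174.3] 0.87
rack [194.6, 237.8] 0.59
```

View pics/w3.png

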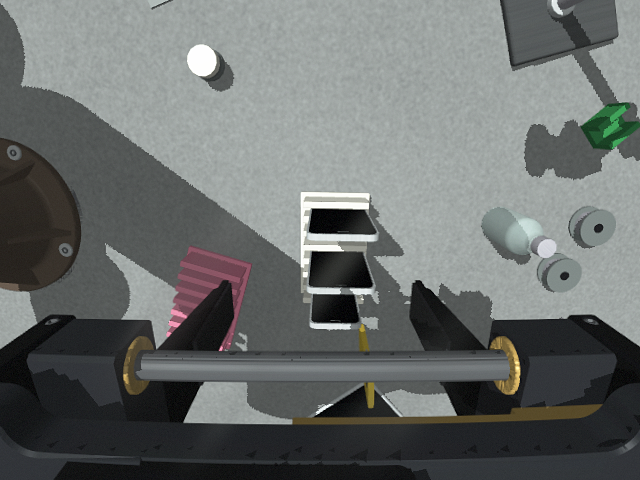

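View pics/w4.png

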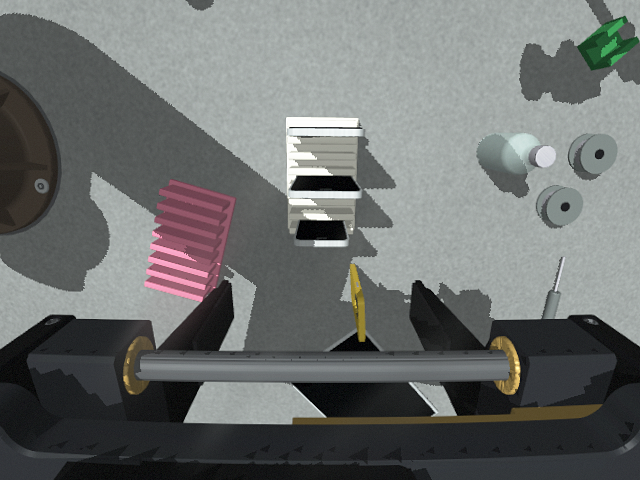

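```bash
python3 - <<'E'
from h import *
a=cv2.imread('pics/w3.png');b=cv2.imread('pics/w4.png')
cv2.imwrite('pics/c5.png',np.hstack([cv2.resize(a[270:350,290:390],(400,320),interpolation=cv2.INTER_CUBIC),cv2.resize(b[180:260,270:370],(400,320),interpolation=cv2.INTER_CUBIC)]))
print("yellow",onz("scene",[(211.8,290.9)],0),onz("top",[(441,266),(480,269)],131))
E
```

```text
yellow [[ 479.33509734 -388.08737715    0.        ]] [[ 472.07989676 -335.26656508  131.        ]
 [ 465.99361384 -411.38450858  131.        ]]
```

View pics/c5.png

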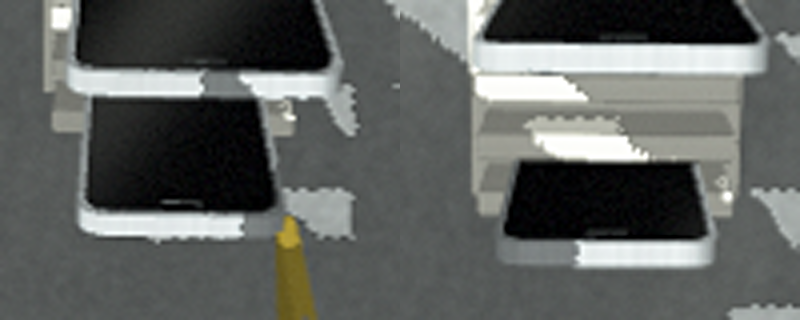

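```bash
python3 - <<'E'
from h import *
import pickle
for n,L,R,lo,up in(("w3",309.5,361,329.3,323.3),("w4",294.3,349.3,246.5,240)):
    c=pickle.load(open(n+".pkl","rb"));m=(L+R)/2
    print(n,onz(0,[(L,(lo+up)/2),(R,(lo+up)/2+.4),(m,lo),(m,up)],143,c).round(1).tolist())
C=[]
for n,p in(("w3",(335.3,326.3)),("w4",(321.8,243.2))):
    c=pickle.load(open(n+".pkl","rb"));r=ray(0,[p],c);C.append((r[0],r[1][0]))
print(tri(C))
C+=[(lambda a:(a[0],a[1][0]))(ray("scene",[(264.5,242)]))]
print(proj("scene",[tri(C[:2])[0]]),proj("top",[tri(C[:2])[0]]))
def T(L): return tri([(lambda a:(a[0],a[1][0]))(ray(n,[p])) for n,p in L])
# top end mids: scene crop (100,120)/4 ; top crop (712,240)
print(T([("scene",(235+99/4,215+120/4)),("top",(320+(712-400)/3.6,220+240/4.4))]))
E
```

```text
w3 [[427.4, -253.6, 143.0], [486.1, -274.0, 143.0], [455.6, -267.5, 143.0], [458.1, -259.6, 143.0]]
w4 [[428.5, -253.3, 143.0], [486.8, -274.1, 143.0], [456.5, -267.1, 143.0], [459.0, -259.9, 143.0]]
(array([ 457.44662812, -263.10730344,  143.88163501]), [np.float64(0.42520908352602804), np.float64(0.42520908352607717)])
[[259.35500083 243.4337389 ]] [[405.24910609 273.09342871]]
(array([ 454.80387063, -264.8522986 ,  137.1702318 ]), [np.float64(1.8150145124338406), np.float64(1.8150145124337094)])
```

The small phone (crop: clearly narrower and lower than the large one beside it) has its top centre at (457.5,-263.5,143.5). Its width runs at -19.4° in the world. Next I go above it.

Call:
drive_tool --commands '[{"dx": -5,"dy": -16,"dz": -30,"yaw": -0.3},{"dx": -5,"dy": -16,"dz": -30,"yaw": 0},{"dx": 0,"dy": 0,"dz": -30,"yaw": 0},{"dx": 0,"dy": 0,"dz": -20,"yaw": 0},{"dx": 0,"dy": 0,"dz": 0,"yaw": 0}]'

```text
t: 5.77
eef_pos: [456.7, -260.1, 237.2]
tcp_rot: [-3.136, -0.002, 1.233]
ft_force: [0.0, 0.3, -0.4]
opening: 1.002
```

```bash
python3 - <<'E'
from h import *
import pickle
im=save("wrist","w5.png");s=env.state();print(s['t'],s['eef_pos'],s['tcp_rot'],s['joints'])
c=cal("wrist");pickle.dump(c,open("w5.pkl","wb"))
cv2.imwrite('pics/c6.png',cv2.resize(im[150:420,180:480,::-1],(750,675)[:2])[:600])
print(proj("wrist",[(428,-253.5,143),(487,-274,143)]))
E
```

```text
5.8167 [ 457.50707334 -260.64697234  239.62363302] [-3.13881442e+00 -1.01239187e-03  1.23354999e+00] [-6.43401804e-01  3.25490734e-01  1.76405411e+00  1.47104258e-04
  1.05500198e+00 -3.06229615e-01]
[[283.24983953 248.81524507]
 [361.48219105 248.51765159]]
```

View pics/c6.png

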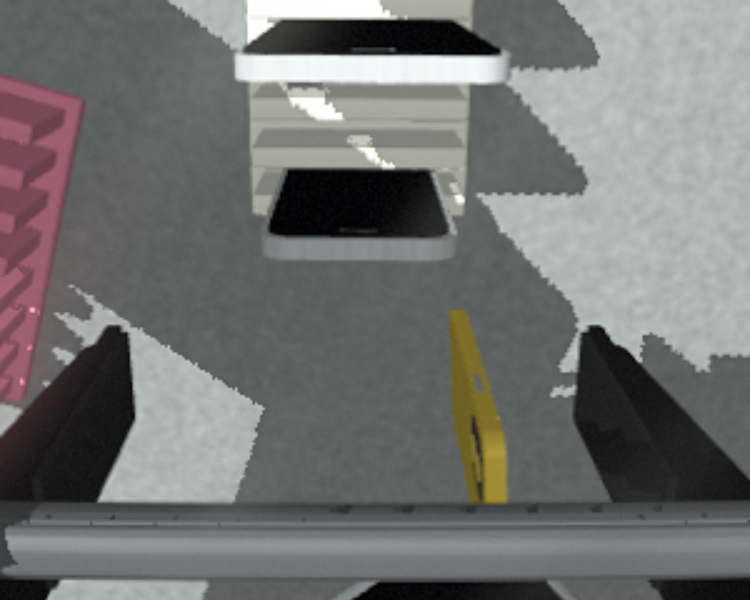

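Call:
drive_tool --commands '[{"dx": 1,"dy": -3,"dz": -25,"yaw": 0},{"dx": 0,"dy": 0,"dz": -30,"yaw": 0},{"dx": 0,"dy": 0,"dz": -30,"yaw": 0},{"dx": 0,"dy": 0,"dz": 0,"yaw": 0},{"dx": 0,"dy": 0,"dz": 0,"yaw": 0}]'

```text
t: 6.23
eef_pos: [459.2, -264.6, 156.7]
tcp_rot: [-3.141, -0.0, 1.233]
ft_force: [0.9, -0.1, 0.4]
opening: 1.0
```

```bash
python3 - <<'E'
from h import *
im=save("wrist","w6.png");s=env.state();print(s['t'],s['eef_pos'],s['tcp_rot'],s['ft_force'])
cv2.imwrite('pics/c7.png',cv2.resize(im[150:420,180:480,::-1],(600,540)))
E
```

```text
6.2833 [ 459.671354   -264.98481141  157.62359635] [3.13959845e+00 5.73767329e-04 1.23323349e+00] [ 0.24733399 -0.64420026 -0.14523917]
```

View pics/c7.png

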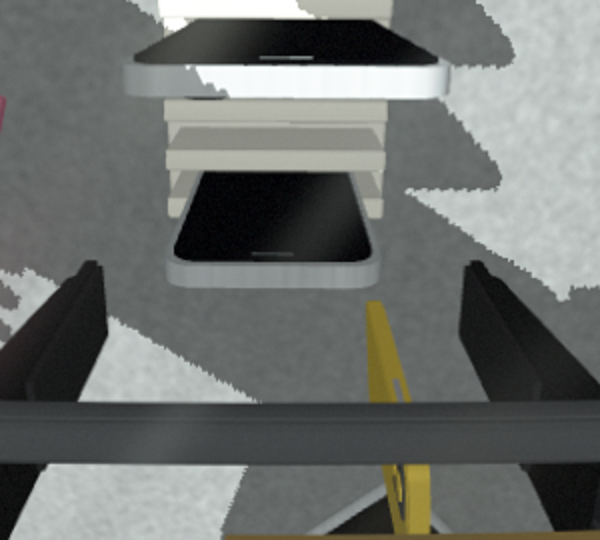

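Call:
drive_tool --commands '[{"dx": -2,"dy": 1,"dz": -12,"yaw": 0},{"dx": 0,"dy": 0,"dz": -25,"yaw": 0},{"dx": 0,"dy": 0,"dz": -25,"yaw": 0},{"dx": 0,"dy": 0,"dz": 0,"yaw": 0},{"dx": 0,"dy": 0,"dz": 0,"yaw": 0}]'

```text
t: 6.7
eef_pos: [457.3, -264.1, 95.1]
tcp_rot: [3.141, 0.0, 1.233]
ft_force: [-0.2, 0.0, -0.4]
opening: 0.999
```

```bash
python3 - <<'E'
from h import *
im=save("wrist","w7.png");s=env.state();print(s['t'],s['eef_pos'],s['tcp_rot'],s['ft_force'])
cv2.imwrite('pics/c8.png',cv2.resize(im[150:420,180:480,::-1],(600,540)))
E
```

```text
6.75 [ 457.62951417 -264.38108377   95.71699337] [3.13922255e+00 7.28941160e-04 1.23274183e+00] [-0.54990011 -0.55480163  0.56056147]
```

View pics/c8.png

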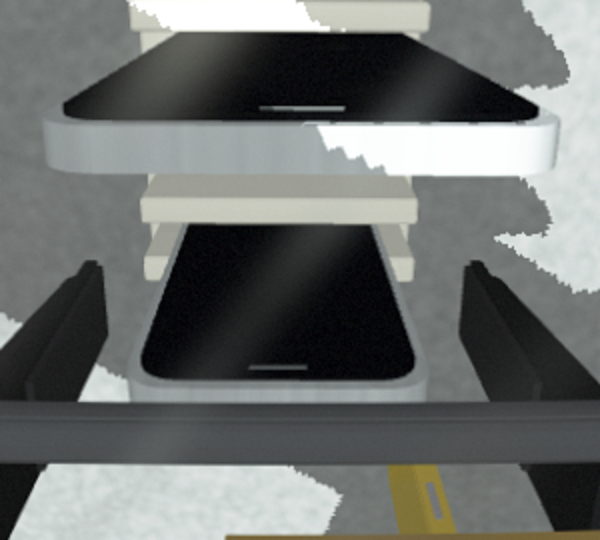

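Call:
drive_tool --commands '[{"dx": 0,"dy": 0,"dz": 0,"yaw": 0},{"dx": 0,"dy": 0,"dz": 0,"yaw": 0},{"dx": 0,"dy": 0,"dz": 0,"yaw": 0},{"dx": 0,"dy": 0,"dz": 0,"yaw": 0},{"dx": 0,"dy": 0,"dz": 0,"yaw": 0}]' --grip 0

```text
t: 7.17
eef_pos: [456.8, -263.9, 94.0]
tcp_rot: [3.141, 0.0, 1.232]
ft_force: [-0.6, 0.4, -0.4]
opening: 0.707
```

Call:
drive_tool --commands '[{"dx": 0,"dy": 0,"dz": 0,"yaw": 0},{"dx": 0,"dy": 0,"dz": 0,"yaw": 0},{"dx": 0,"dy": 0,"dz": 3,"yaw": 0},{"dx": 0,"dy": 0,"dz": 5,"yaw": 0},{"dx": 0,"dy": 0,"dz": 0,"yaw": 0}]'

```text
t: 7.58
eef_pos: [456.8, -264.0, 102.3]
tcp_rot: [3.141, 0.0, 1.232]
ft_force: [0.1, -0.5, 0.1]
opening: 0.671
```

```bash
python3 - <<'E'
from h import *
im=save("wrist","w8.png");s=env.state();print(s['t'],s['eef_pos'],s['tcp_rot'],s['ft_force'],s['opening'])
cv2.imwrite('pics/c9.png',cv2.resize(im[150:420,180:480,::-1],(600,540)))
E
```

```text
7.6333 [ 456.75386396 -263.92882114  101.99994341] [3.14093068e+00 1.71471458e-04 1.23242557e+00] [ 0.40248669 -0.74743219 -1.07286626] 0.6705708345765315
```

View pics/c9.png

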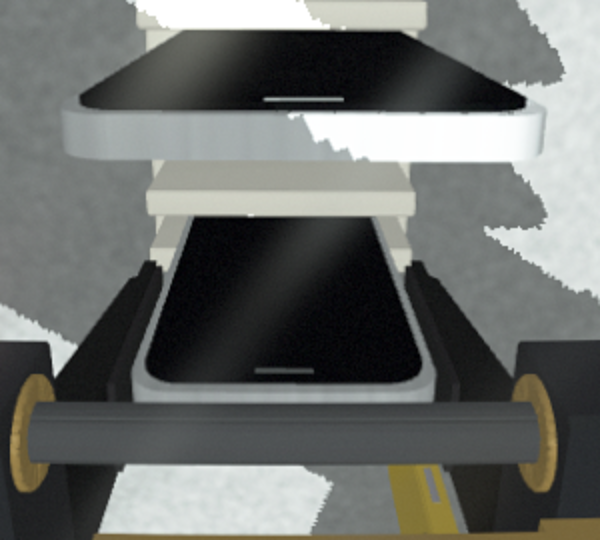

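Call:
drive_tool --commands '[{"dx": 0,"dy": 0,"dz": 7,"yaw": 0},{"dx": 0,"dy": 0,"dz": 7,"yaw": 0},{"dx": 0,"dy": 0,"dz": 7,"yaw": 0},{"dx": 0,"dy": 0,"dz": 7,"yaw": 0},{"dx": 0,"dy": 0,"dz": 0,"yaw": 0}]'

```text
t: 8.05
eef_pos: [457.1, -264.2, 131.2]
tcp_rot: [3.139, 0.001, 1.233]
ft_force: [0.1, 0.3, -0.9]
opening: 0.674
```

Call:
drive_tool --commands '[{"dx": -8,"dy": 2.8,"dz": 0,"yaw": 0},{"dx": -9,"dy": 3.1,"dz": 0,"yaw": 0},{"dx": -9,"dy": 3.1,"dz": 0,"yaw": 0},{"dx": -7,"dy": 2.5,"dz": 0,"yaw": 0},{"dx": 0,"dy": 0,"dz": 0,"yaw": 0}]'

```text
t: 8.47
eef_pos: [421.9, -251.5, 129.4]
tcp_rot: [-3.14, -0.0, 1.232]
ft_force: [0.5, 0.5, -0.7]
opening: 0.669
```

```bash
python3 - <<'E'
from h import *
im=save("wrist","w9.png");s=env.state();print(s['t'],s['eef_pos'],s['tcp_rot'],s['ft_force'],s['opening'])
sc=save("scene","s9.png")
cv2.imwrite('pics/c10.png',np.hstack([cv2.resize(im[150:420,180:480,::-1],(440,396)),cv2.resize(sc[180:330,205:340,::-1],(356,396))]))
E
```

```text
8.5167 [ 422.82261122 -252.09373714  129.62874189] [-3.14131973e+00 -1.19102372e-04  1.23190434e+00] [ 0.95044146 -0.32625322 -0.98521284] 0.6696194917503568
```

View pics/c10.png

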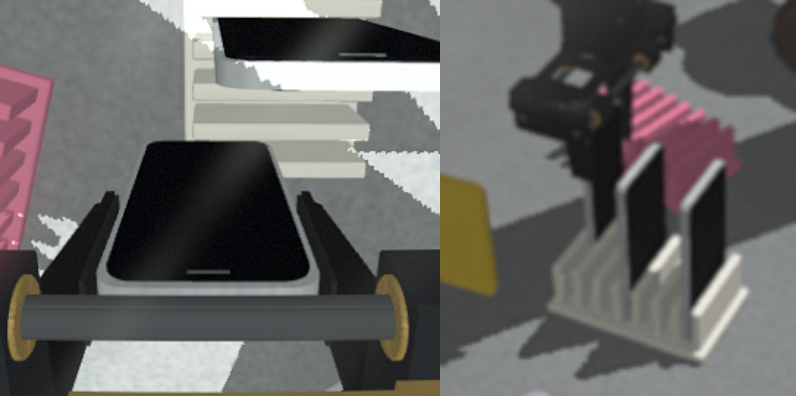

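Call:
drive_tool --commands '[{"dx": -2,"dy": -5.7,"dz": 0,"yaw": 0},{"dx": -2,"dy": -5.7,"dz": 0,"yaw": 0},{"dx": -2,"dy": -5.7,"dz": 0,"yaw": 0},{"dx": -2,"dy": -5.7,"dz": -1,"yaw": 0},{"dx": 0,"dy": 0,"dz": 0,"yaw": 0}]'

```text
t: 8.98
eef_pos: [415.3, -275.7, 128.3]
tcp_rot: [-3.141, -0.001, 1.232]
ft_force: [-0.4, 3.8, 1.8]
opening: 0.671
```

```bash
python3 - <<'E'
from h import *
im=save("wrist","w10.png");s=env.state();print(s['t'],s['eef_pos'],s['tcp_rot'],s['ft_force'],s['opening'])
sc=save("scene","s10.png")
cv2.imwrite('pics/c11.png',np.hstack([cv2.resize(im[150:420,180:480,::-1],(440,396)),cv2.resize(sc[180:330,205:340,::-1],(356,396))]))
E
```

```text
9.0333 [ 415.4133531  -275.44462997  128.34459612] [-3.14087958e+00 -4.24174021e-04  1.23187477e+00] [-0.40572775  1.5925955  -0.65746792] 0.6715397815950725
```

View pics/c11.png

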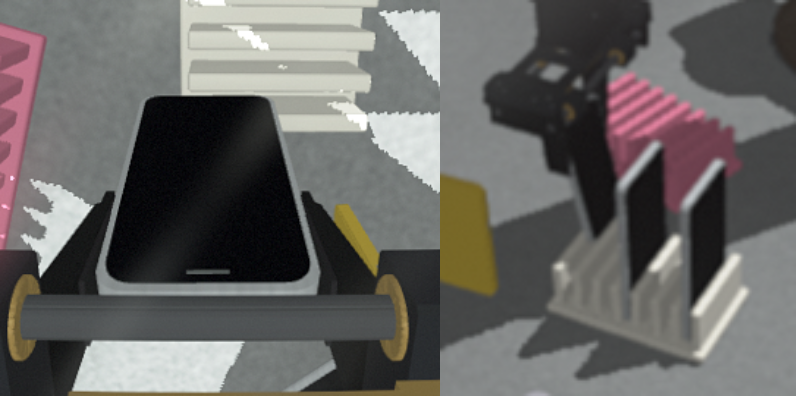

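Call:
drive_tool --commands '[{"dx": -2.5,"dy": -7.5,"dz": -1.5,"yaw": 0},{"dx": -2.5,"dy": -7.5,"dz": -2,"yaw": 0},{"dx": -2.5,"dy": -7.5,"dz": -3,"yaw": 0},{"dx": -2.5,"dy": -7.5,"dz": -3.5,"yaw": 0},{"dx": 0,"dy": 0,"dz": 0,"yaw": 0}]'

```text
t: 9.5
eef_pos: [405.3, -306.6, 118.0]
tcp_rot: [3.141, 0.0, 1.232]
ft_force: [0.4, 2.1, 0.1]
opening: 0.669
```

```bash
python3 - <<'E'
from h import *
im=save("wrist","w11.png");s=env.state();print(s['t'],s['eef_pos'],s['tcp_rot'],s['ft_force'],s['opening'])
sc=save("scene","s11.png")
cv2.imwrite('pics/c12.png',np.hstack([cv2.resize(im[150:420,180:480,::-1],(440,396)),cv2.resize(sc[180:330,205:340,::-1],(356,396))]))
E
```

```text
9.55 [ 405.45513816 -306.09924396  118.21327931] [3.14133382e+00 2.96881798e-04 1.23126023e+00] [ 0.21716329 -0.0831307  -0.76115506] 0.665967024023581
```

View pics/c12.png

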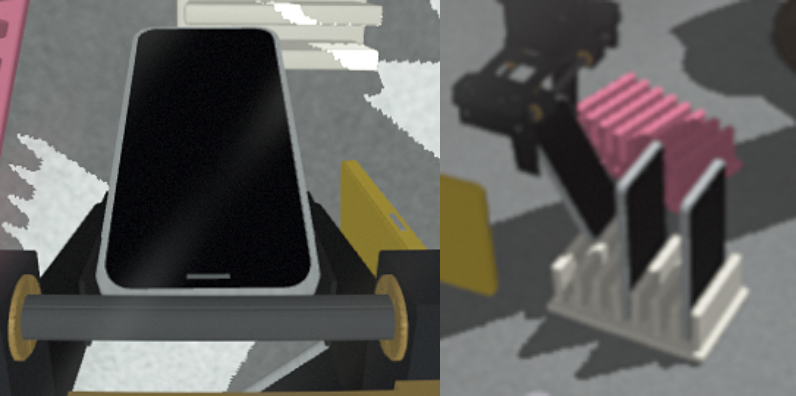

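```bash
cat > pose.py <<'E'
from h import *
def glass_pose(verbose=True,name="wrist",W=59.,H=125.):
    im=env.read_camera(name); c=cal(name)
    ds=env.trace("phone_glass",name)
    if name=="wrist": d=max(ds,key=lambda d:d["pixels"].sum())
    else: d=ds[0]
    m=d["pixels"].astype(np.uint8)
    # refine: dark pixels near mask
    g=im.max(2); dil=cv2.dilate(m,np.ones((7,7)))
    dark=((g<95)&(dil>0)).astype(np.uint8) if False else m
    K,dd,r,t=c
    cs,_=cv2.findContours(dark,cv2.RETR_EXTERNAL,cv2.CHAIN_APPROX_NONE)
    cn=max(cs,key=cv2.contourArea).reshape(-1,2).astype(float)
    und=cv2.undistortPoints(cn.reshape(-1,1,2),K,dd,P=K).reshape(-1,2)
    x0,y0=und.min(0);x1,y1=und.max(0)
    rect=cv2.minAreaRect(und.astype(np.float32))
    return im,c,d,m,und
E
python3 - <<'E'
from pose import *
im,c,d,m,und=glass_pose()
print(d["conf"],und.min(0),und.max(0))
o=im[:,:,::-1].copy();cs,_=cv2.findContours(m,0,1);cv2.drawContours(o,cs,-1,(0,255,0),1)
cv2.imwrite('pics/c13.png',cv2.resize(o[140:400,220:420],(600,780))[:600]);np.save("m.npy",m)
print([x.ravel().tolist() for x in c][3])
E
```

```text
0.8 [251.58228017 169.77748491] [390.39364029 346.66823981]
[-485.02190465483153, -150.74343294422562, 255.09032513203022]
```

View pics/c13.png

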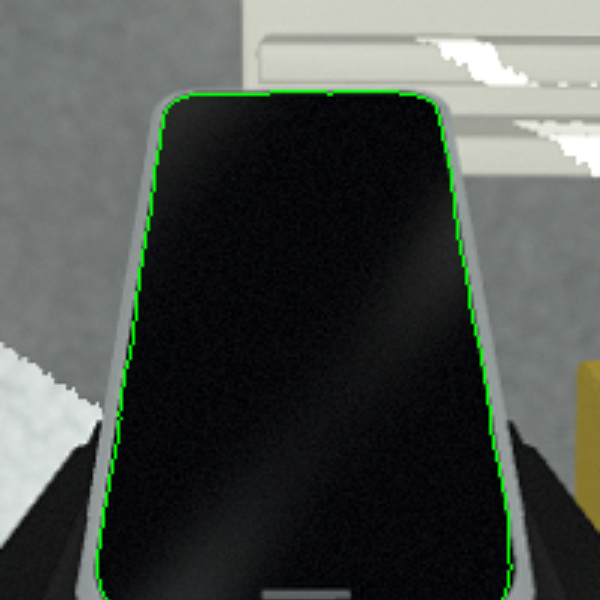

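```bash
cat >> pose.py <<'E'
def fitpose(verbose=True):
    im,c,d,m,u=glass_pose()
    K=c[0]; (xa,ya),(xb,yb)=u.min(0),u.max(0); h=yb-ya; w=xb-xa
    mid=(u[:,1]>ya+.15*h)&(u[:,1]<yb-.15*h); cx=(xa+xb)/2
    L=u[mid&(u[:,0]<cx)];Rr=u[mid&(u[:,0]>cx)]
    T=u[(u[:,1]<ya+.06*h)&(abs(u[:,0]-cx)<.25*w)];B=u[(u[:,1]>yb-.06*h)&(abs(u[:,0]-cx)<.25*w)]
    def ln(p):
        vx,vy,x,y=cv2.fitLine(p.astype(np.float32),cv2.DIST_HUBER,0,.01,.01).ravel();return np.cross([x,y,1],[x+vx,y+vy,1])
    l,r,t,b=map(ln,(L,Rr,T,B))
    X=lambda a,b:(lambda q:q[:2]/q[2])(np.cross(a,b))
    px=np.array([X(l,t),X(r,t),X(r,b),X(l,b)])
    px+= np.array([[-.3,-.3],[.3,-.3],[.3,.3],[-.3,.3]])
    P=np.array([(-4,-29.5,3),(-4,29.5,3),(-4,29.5,128),(-4,-29.5,128)],float)
    ok,rv,tv=cv2.solvePnP(P,px,K,None,flags=cv2.SOLVEPNP_IPPE)
    rv,tv=cv2.solvePnPRefineLM(P,px,K,None,rv,tv)
    e=cv2.projectPoints(P,rv,tv,K,None)[0].reshape(-1,2)-px
    Rc=cv2.Rodrigues(c[2])[0];R=Rc.T@cv2.Rodrigues(rv)[0];p=Rc.T@(tv.ravel()-c[3].ravel())
    sc=p+R@[-4,0,65.5]; n=-R[:,0]
    if verbose:
        print("corners",px.round(1).tolist(),"err",np.abs(e).max().round(2))
        print("origin",p.round(1),"screen centre",sc.round(1),"normal",n.round(3),"y",R[:,1].round(3),"z",R[:,2].round(3))
        print("tilt deg",np.degrees(np.arcsin(n[2])).round(2),"normal az",np.degrees(np.arctan2(n[1],n[0])).round(2),"roll: y_z deg",np.degrees(np.arcsin(R[2,1])).round(2))
        s=env.state();print("tcp",s['eef_pos'].round(1),"psi",np.degrees(s['tcp_rot'][2]).round(2),"t",s['t'],s['ft_force'].round(1),s['opening'])
        print("screen-tcp",(sc-s['eef_pos']).round(1))
    return p,R,sc
E
python3 - <<'E'
from pose import *
fitpose()
E
```

```text
corners [[275.3, 170.5], [365.2, 170.5], [396.0, 346.8], [247.4, 346.9]] err 0.59
origin [ 425.5 -249.    52.4] screen centre [ 416.9 -274.5  112.3] normal [0.302 0.833 0.464] y [ 0.941 -0.337 -0.009] z [-0.149 -0.439  0.886]
tilt deg 27.64 normal az 70.04 roll: y_z deg -0.49
tcp [ 405.8 -305.2  118.7] psi 70.63 t 9.8 [ 1.   1.  -0.6] 0.6657943285885614
screen-tcp [11.1 30.7 -6.4]
```

Call:
drive_tool --commands '[{"dx": 0,"dy": 0,"dz": -2,"yaw": 0},{"dx": -1.8,"dy": -5,"dz": -3,"yaw": 0},{"dx": -1.8,"dy": -5,"dz": -3.5,"yaw": 0},{"dx": -1.8,"dy": -5,"dz": -3.5,"yaw": 0},{"dx": 0,"dy": 0,"dz": 0,"yaw": 0}]'

```text
t: 10.22
eef_pos: [399.9, -321.2, 106.0]
tcp_rot: [-3.142, 0.0, 1.232]
ft_force: [0.9, -0.4, 4.0]
opening: 0.665
```

```bash
python3 - <<'E'
from pose import *
fitpose()
E
```

```text
corners [[271.6, 143.2], [369.6, 143.2], [394.2, 349.9], [248.6, 349.9]] err 0.17
origin [ 426.1 -247.5   50.9] screen centre [ 413.6 -283.2  104.5] normal [0.266 0.734 0.625] y [ 0.942 -0.336 -0.006] z [-0.206 -0.59   0.781]
tilt deg 38.66 normal az 70.1 roll: y_z deg -0.32
tcp [ 400.1 -320.6  106.4] psi 70.57 t 10.3167 [-0.9  0.3  3.1] 0.6688688031076995
screen-tcp [13.5 37.4 -1.9]
```

Call:
drive_tool --commands '[{"dx": 0,"dy": 0,"dz": 6,"yaw": 0},{"dx": 0,"dy": 0,"dz": 14,"yaw": 0},{"dx": 0,"dy": 0,"dz": 22,"yaw": 0},{"dx": 0,"dy": 0,"dz": 26,"yaw": 0},{"dx": 0,"dy": 0,"dz": 26,"yaw": 0}]'

```text
t: 10.73
eef_pos: [399.9, -319.7, 201.7]
tcp_rot: [-3.141, -0.0, 1.233]
ft_force: [0.4, 0.2, -1.3]
opening: 0.668
```

Call:
drive_tool --commands '[{"dx": 0,"dy": 0,"dz": 26,"yaw": 0},{"dx": 0,"dy": 0,"dz": 24,"yaw": 0},{"dx": 0,"dy": 0,"dz": 12,"yaw": 0},{"dx": 0,"dy": 0,"dz": 0,"yaw": 0}]'

```text
t: 11.07
eef_pos: [400.7, -320.5, 265.4]
tcp_rot: [3.137, 0.002, 1.233]
ft_force: [0.6, -0.4, -1.1]
opening: 0.667
```

```bash
python3 - <<'E'
from pose import *
fitpose()
E
```

```text
corners [[272.5, 149.3], [368.3, 149.3], [394.7, 348.8], [248.7, 348.9]] err 0.2
origin [ 425.  -250.5  205.1] screen centre [ 413.4 -284.   260.3] normal [0.275 0.759 0.59 ] y [ 0.942 -0.336 -0.006] z [-0.193 -0.557  0.807]
tilt deg 36.15 normal az 70.09 roll: y_z deg -0.37
tcp [ 400.  -319.9  262.4] psi 70.62 t 11.1667 [-0.1  0.3 -2.3] 0.6682352769621316
screen-tcp [13.4 35.9 -2. ]
```

Call:
drive_tool --commands '[{"dx": 1.2,"dy": 3.3,"dz": -15,"yaw": 0},{"dx": 0,"dy": 0,"dz": -25,"yaw": 0},{"dx": 0,"dy": 0,"dz": -25,"yaw": 0},{"dx": 0,"dy": 0,"dz": -20,"yaw": 0},{"dx": 0,"dy": 0,"dz": -10,"yaw": 0}]'

```text
t: 11.58
eef_pos: [400.2, -315.6, 164.1]
tcp_rot: [-3.137, -0.002, 1.233]
ft_force: [0.1, 0.2, -0.8]
opening: 0.665
```

Call:
drive_tool --commands '[{"dx": 0,"dy": 0,"dz": -25,"yaw": 0},{"dx": 0,"dy": 0,"dz": -10,"yaw": 0},{"dx": 0,"dy": 0,"dz": 0,"yaw": 0},{"dx": 0,"dy": 0,"dz": 0,"yaw": 0}]'

```text
t: 11.92
eef_pos: [401.4, -316.8, 132.5]
tcp_rot: [-3.141, -0.001, 1.232]
ft_force: [0.6, 0.1, -1.4]
opening: 0.667
```

```bash
python3 - <<'E'
from pose import *
fitpose()
im=save("wrist","w20.png");cv2.imwrite('pics/c20.png',cv2.resize(im[100:380,200:440,::-1],(480,560)))
E
```

```text
corners [[272.2, 151.4], [368.5, 147.9], [394.5, 348.9], [249.0, 348.8]] err 1.0
origin [ 426.3 -247.6   74.5] screen centre [ 414.6 -281.1  129.7] normal [0.244 0.769 0.59 ] y [ 0.95  -0.312  0.013] z [-0.194 -0.558  0.807]
tilt deg 36.19 normal az 72.38 roll: y_z deg 0.74
tcp [ 401.8 -317.2  133.5] psi 70.62 t 12.0167 [ 0.2 -0.3 -1.1] 0.6705929813120715
screen-tcp [12.8 36.1 -3.8]
```

View pics/c20.png

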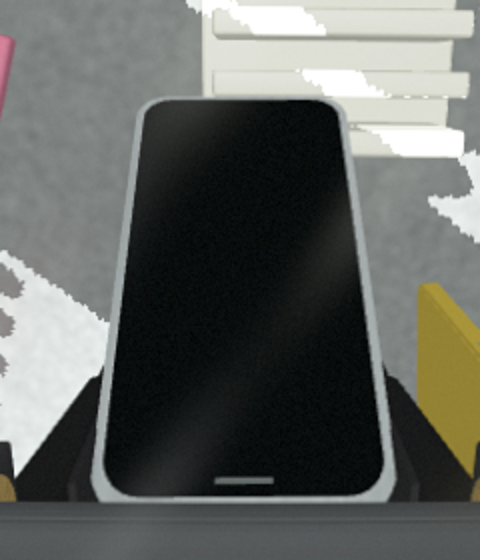

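Call:
drive_tool --commands '[{"dx": 0.3,"dy": 1,"dz": -12,"yaw": 0},{"dx": 0,"dy": 0,"dz": -12,"yaw": 0},{"dx": -1,"dy": -3,"dz": -2,"yaw": 0},{"dx": -1.6,"dy": -4.5,"dz": -3,"yaw": 0},{"dx": 0,"dy": 0,"dz": 0,"yaw": 0}]'

```text
t: 12.48
eef_pos: [399.4, -324.0, 104.1]
tcp_rot: [3.14, 0.0, 1.232]
ft_force: [1.5, 0.3, 2.7]
opening: 0.668
```

```bash
python3 - <<'E'
from pose import *
fitpose()
E
```

```text
corners [[267.0, 139.2], [373.9, 139.1], [398.4, 351.9], [244.7, 351.9]] err 3.0
origin [ 426.3 -248.    55.2] screen centre [ 414.1 -283.   109.4] normal [0.268 0.743 0.614] y [ 0.942 -0.336 -0.005] z [-0.202 -0.579  0.79 ]
tilt deg 37.85 normal az 70.18 roll: y_z deg -0.27
tcp [ 399.4 -323.6  104.2] psi 70.58 t 12.5833 [1.  0.1 0.8] 0.6700778480601287
screen-tcp [14.8 40.6  5.2]
```

```bash
python3 - <<'E'
from pose import *
fitpose()
E
```

```text
corners [[269.6, 142.2], [370.7, 142.0], [394.5, 353.9], [249.5, 350.8]] err 1.67
origin [ 425.7 -249.3   50.5] screen centre [ 413.1 -286.   103.4] normal [0.276 0.718 0.639] y [ 0.938 -0.346 -0.016] z [-0.21  -0.604  0.769]
tilt deg 39.72 normal az 68.94 roll: y_z deg -0.94
tcp [ 399.4 -323.3  104.1] psi 70.61 t 12.6833 [0.4 0.2 1.3] 0.6705105950465721
screen-tcp [13.7 37.3 -0.7]
```

Call:
drive_tool --commands '[{"dx": -0.6,"dy": -1.8,"dz": -1.5,"yaw": 0},{"dx": 0,"dy": 0,"dz": 0,"yaw": 0},{"dx": 0,"dy": 0,"dz": 8,"yaw": 0},{"dx": 0,"dy": 0,"dz": 20,"yaw": 0},{"dx": 0,"dy": 0,"dz": 26,"yaw": 0}]'

```text
t: 13.1
eef_pos: [397.7, -324.5, 155.7]
tcp_rot: [-3.138, -0.001, 1.233]
ft_force: [0.4, -1.2, -0.5]
opening: 0.663
```

Call:
drive_tool --commands '[{"dx": 0,"dy": 0,"dz": 32,"yaw": 0},{"dx": 0,"dy": 0,"dz": 32,"yaw": 0},{"dx": 0,"dy": 0,"dz": 26,"yaw": 0},{"dx": 0,"dy": 0,"dz": 14,"yaw": 0},{"dx": 0,"dy": 0,"dz": 0,"yaw": 0}]'

```text
t: 13.52
eef_pos: [399.0, -325.7, 263.4]
tcp_rot: [3.137, 0.003, 1.233]
ft_force: [-0.3, -0.4, -1.5]
opening: 0.669
```

```bash
python3 - <<'E'
from pose import *
fitpose();fitpose()
E
```

```text
corners [[270.7, 143.1], [370.5, 143.1], [394.4, 351.9], [249.2, 351.9]] err 0.83
origin [ 424.7 -251.8  206.7] screen centre [ 412.1 -288.1  260. ] normal [0.264 0.728 0.633] y [ 0.942 -0.336 -0.006] z [-0.208 -0.597  0.775]
tilt deg 39.24 normal az 70.08 roll: y_z deg -0.33
tcp [ 398.2 -324.9  259.9] psi 70.62 t 13.6167 [-0.8  0.6 -1.8] 0.670386859286785
screen-tcp [13.9 36.8  0.1]
corners [[270.8, 143.2], [370.0, 143.2], [394.4, 351.9], [249.4, 351.9]] err 0.63
origin [ 423.9 -251.2  204.6] screen centre [ 411.5 -287.6  257.7] normal [0.267 0.725 0.634] y [ 0.942 -0.336 -0.011] z [-0.205 -0.6    0.773]
tilt deg 39.38 normal az 69.81 roll: y_z deg -0.64
tcp [ 398.  -324.7  258.8] psi 70.62 t 13.7167 [-0.3  0.8 -1.6] 0.6647366653495395
screen-tcp [13.5 37.1 -1. ]
```

Call:
drive_tool --commands '[{"dx": 8,"dy": 10,"dz": 3,"yaw": -2},{"dx": 8,"dy": 18,"dz": 2,"yaw": -4},{"dx": 8,"dy": 25,"dz": 0,"yaw": -5.5},{"dx": 8,"dy": 25,"dz": 0,"yaw": -5.5},{"dx": 8,"dy": 27,"dz": 0,"yaw": -5.5}]'

```text
t: 14.13
eef_pos: [438.3, -219.1, 263.6]
tcp_rot: [-3.139, 0.001, 0.834]
ft_force: [1.6, -0.8, -0.1]
opening: 0.67
```

Call:
drive_tool --commands '[{"dx": 8,"dy": 27,"dz": 0,"yaw": -5.5},{"dx": 6,"dy": 27,"dz": 0,"yaw": -5.5},{"dx": 5,"dy": 27,"dz": 0,"yaw": -5.5},{"dx": 5,"dy": 27,"dz": 0,"yaw": -5.5},{"dx": 3,"dy": 27,"dz": 0,"yaw": -5.5}]'

```text
t: 14.55
eef_pos: [465.3, -83.7, 263.7]
tcp_rot: [-3.14, 0.002, 0.355]
ft_force: [0.3, -1.3, -2.4]
opening: 0.674
```

Call:
drive_tool --commands '[{"dx": 2,"dy": 27,"dz": 0,"yaw": -5.5},{"dx": 0,"dy": 27,"dz": 0,"yaw": -5.5},{"dx": 0,"dy": 25,"dz": 0,"yaw": -5.5},{"dx": 0,"dy": 18,"dz": 0,"yaw": -3.5},{"dx": 0,"dy": 10,"dz": 0,"yaw": -2}]'

```text
t: 14.97
eef_pos: [466.8, 23.7, 263.8]
tcp_rot: [-3.141, 0.003, -0.026]
ft_force: [0.7, -0.8, -1.5]
opening: 0.67
```

Call:
drive_tool --commands '[{"dx": 0,"dy": 0,"dz": 0,"yaw": 0},{"dx": 0,"dy": 0,"dz": 0,"yaw": 0}]'

```text
t: 15.13
eef_pos: [467.2, 22.0, 264.1]
tcp_rot: [3.141, 0.002, -0.022]
ft_force: [0.1, -0.1, -0.9]
opening: 0.67
```

```bash
python3 - <<'E'
from pose import *
fitpose()
save("wrist","w21.png");save("top","t21.png")
E
```

```text
corners [[270.7, 143.2], [371.0, 143.2], [393.6, 351.9], [249.3, 351.9]] err 1.14
origin [545.9  19.7 209.5] screen centre [507.4  20.5 262.6] normal [ 0.771 -0.022  0.636] y [-0.025 -1.    -0.004] z [-0.636  0.013  0.772]
tilt deg 39.49 normal az -1.65 roll: y_z deg -0.24
tcp [467.4  21.3 264.5] psi -1.33 t 15.2333 [ 0.3 -0.2 -0.9] 0.6661151332090826
screen-tcp [39.9 -0.8 -1.9]
```

View pics/w21.png

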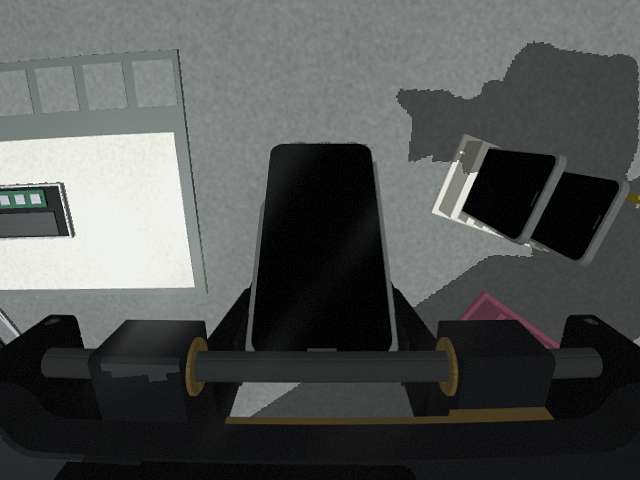

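View pics/t21.png

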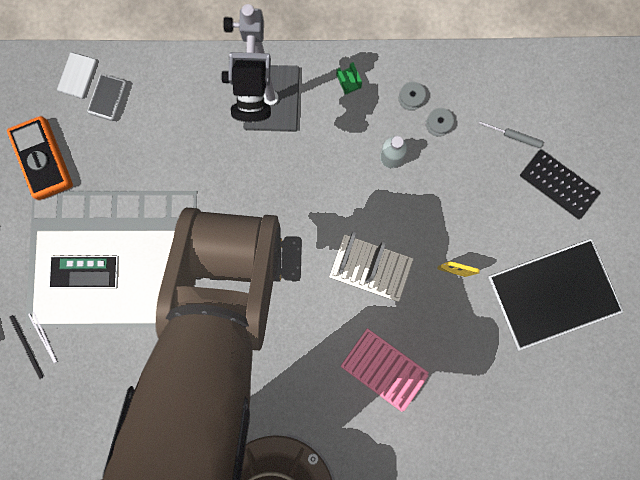

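Call:
drive_tool --commands '[{"dx": 8,"dy": 0,"dz": -4,"yaw": -0.3},{"dx": 12,"dy": 0.5,"dz": -6,"yaw": 0},{"dx": 15,"dy": 0.5,"dz": -6,"yaw": 0},{"dx": 15,"dy": 0.5,"dz": -6,"yaw": 0},{"dx": 10,"dy": 0,"dz": -4.5,"yaw": 0}]'

```text
t: 15.75
eef_pos: [529.4, 23.1, 237.3]
tcp_rot: [3.142, 0.0, -0.03]
ft_force: [0.4, 0.6, -1.7]
opening: 0.669
```

```bash
python3 - <<'E'
from pose import *
a=save("scene","s22.png");b=save("top","t22.png")
cv2.imwrite('pics/c22.png',np.hstack([cv2.resize(a[150:350,280:480,::-1],(400,400)),cv2.resize(b[30:230,170:370,::-1],(400,400))]))
s=env.state();print(s['t'],s['eef_pos'])
E
```

```text
15.85 [528.75241119  23.13300214 237.02414479]
```

View pics/c22.png

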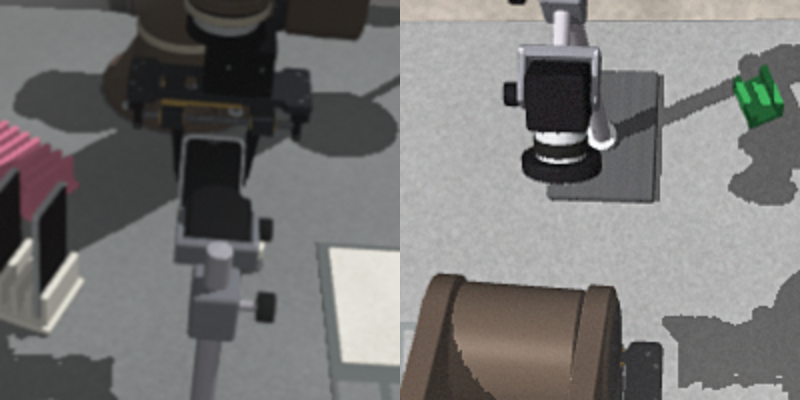

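Call:
drive_tool --commands '[{"dx": 8,"dy": 0,"dz": 0.5,"yaw": 0},{"dx": 9,"dy": 0,"dz": 0.5,"yaw": 0},{"dx": 8,"dy": 0,"dz": 0,"yaw": 0},{"dx": 4,"dy": 0,"dz": 0,"yaw": 0},{"dx": 0,"dy": 0,"dz": 0,"yaw": 0}]'

```text
t: 16.27
eef_pos: [557.4, 23.3, 239.7]
tcp_rot: [3.141, -0.001, -0.029]
ft_force: [-0.2, 0.7, -1.4]
opening: 0.669
```

Call:
drive_tool --commands '[{"dx": 0,"dy": 0,"dz": 0,"yaw": 0},{"dx": 0,"dy": 0,"dz": 0,"yaw": 0}]'

```text
t: 16.43
eef_pos: [556.3, 23.4, 239.6]
tcp_rot: [3.141, 0.0, -0.029]
ft_force: [0.4, 0.2, -1.3]
opening: 0.67
```

```bash
python3 - <<'E'
from pose import *
p,R,sc=fitpose()
w=save("wrist","w23.png")
for d in env.place_of("lens","wrist"): print("lens wrist",d["pixel"],d["conf"])
print("pred lens",proj("wrist",[(715.4,17.8,329.5)]))
a=save("scene","s23.png");b=save("top","t23.png")
for n in("scene","top"):
  for d in env.place_of("lens",n): print("lens",n,d["pixel"],d["conf"])
L=np.array((715.4,17.8,329.5));st=np.load("stand.npy");yaw,tl=st[2],st[3]
f=np.array([-np.cos(tl)*np.cos(yaw),-np.cos(tl)*np.sin(yaw),-np.sin(tl)])
v=sc-L;print("along",v@f,"off",v-(v@f)*f,"angle",np.degrees(np.arccos(-R[:,0]@-f)))
cv2.imwrite('pics/c23.png',np.hstack([cv2.resize(w[:,:,::-1],(480,360)),cv2.resize(a[170:320,320:450,::-1],(312,360))]))
E
```

```text
corners [[271.3, 142.8], [370.6, 143.5], [394.0, 351.9], [249.0, 351.9]] err 0.62
origin [634.9  21.  185.1] screen centre [596.4  22.  238.3] normal [ 0.772 -0.034  0.635] y [-0.037 -0.999 -0.008] z [-0.634  0.018  0.773]
tilt deg 39.39 normal az -2.49 roll: y_z deg -0.44
tcp [556.2  23.4 239.7] psi -1.68 t 16.5333 [-0.7 -0.5 -1.3] 0.6671430608849866
screen-tcp [40.2 -1.4 -1.4]
pred lens [[ 323.58882221 -258.02736451]]
lens scene [385.5, 260.8] 0.89
lens top [247.2, 115.5] 0.66
along 149.9843722042092 off [-1.67687487  0.06330769  2.11018461] angle 0.9679522197901325
```

View pics/c23.png

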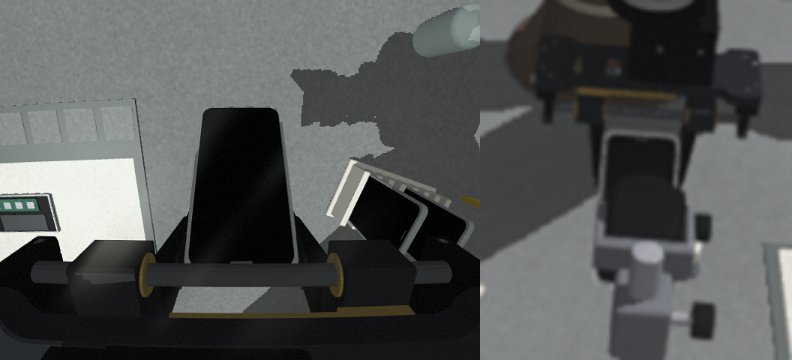

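Call:
drive_tool --commands '[{"dx": 1,"dy": 0,"dz": -2,"yaw": 0},{"dx": 0,"dy": 0,"dz": 0,"yaw": 0},{"dx": 0,"dy": 0,"dz": 0,"yaw": 0},{"dx": 0,"dy": 0,"dz": 0,"yaw": 0},{"dx": 0,"dy": 0,"dz": 0,"yaw": 0}]'

```text
t: 17.25
eef_pos: [557.5, 23.4, 237.6]
tcp_rot: [3.142, 0.0, -0.029]
ft_force: [0.3, 0.2, -1.3]
opening: 0.673
```

```bash
python3 - <<'E'
from pose import *
p,R,sc=fitpose()
L=np.array((715.4,17.8,329.5));st=np.load("stand.npy");yaw,tl=st[2],st[3]
f=np.array([-np.cos(tl)*np.cos(yaw),-np.cos(tl)*np.sin(yaw),-np.sin(tl)])
v=sc-L;print("along",v@f,"off",v-(v@f)*f,"angle",np.degrees(np.arccos(-R[:,0]@-f)),env.state()['qvel'].round(3))
for q in("large_phone_a","bottle","flux_jar"):
  for n in("scene","top"): env.read_camera(n);print(q,n,[(d["pixel"],round(d["conf"],2)) for d in env.place_of(q,n)])
env.job_done()
E
```

```text
corners [[270.4, 143.2], [371.3, 143.2], [393.9, 351.9], [249.1, 351.9]] err 1.37
origin [636.2  21.  183.1] screen centre [597.7  22.  236.2] normal [ 0.772 -0.027  0.635] y [-0.032 -0.999 -0.004] z [-0.635  0.017  0.773]
tilt deg 39.41 normal az -2.02 roll: y_z deg -0.23
tcp [557.5  23.4 237.6] psi -1.68 t 17.35 [ 0.2 -0.1 -0.8] 0.669821886752285
screen-tcp [40.2 -1.4 -1.3]
along 150.1950838017451 off [-0.18107301  0.08062689  0.23112154] angle 0.9164778577344466 [-0.    -0.002  0.001  0.002 -0.     0.001]
large_phone_a scene [([284.4, 293.2], 0.9), ([307.7, 303.8], 0.56)]
large_phone_a top [([371.8, 268.3], 0.76), ([341.6, 257.3], 0.53)]
bottle scene [([242.8, 376.0], 0.59)]
bottle top []
flux_jar scene [([402.0, 281.7], 0.39)]
flux_jar top []
the job is handed in; nothing more can be done
```

I drew the small phone out of the rack's +x end slot, gripping it by its metal side edges. It is now held in front of the inspection camera, and the job was handed in at about 17.6 s.

The camera looks down at about 38.5° and the tool can only point straight down. To match that angle I levered the phone's bottom against its slot divider so that it pivoted in the grip. It sprang back about 2.5° after the first try, so I did it again.

**Last checks:**

| Check | Measured |
|---|---|
| Screen to lens | 150 mm |
| Off the lens axis | under 1 mm by my fit; the lens position itself is good to a few mm |
| Screen normal to camera axis | about 0.9° |
| Bottom edge level | within 0.3° |
| Arm | still, 1–2 N at the wrist |

**Disagreed or not confirmed:**
- **Tilt:** the fit gave 39.4° with about 1.4 px error, because the gripper's rod partly hides the phone's top end. Cleaner earlier fits suggest about 38.7°.
- **Lens position:** the first top-view lens reading was about 4 px off the fitted camera model. A later reading agreed with the model.
- **Large phones:** both were found in the rack within a few pixels of where they started.
- **Bottle:** the final scene check found it about 4 px from where it started. The final top view did not report it, but the top view at 15 s showed it in place.
- **Flux jar:** no reliable final sighting. The top view did not report it, and the scene hit, near the inspection camera, was already there at the start and is probably false. The arm did not go near it at low height.

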